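Right the fallen bottles in the bench tray

ROBOT

A 6-joint arm with a two-finger parallel gripper is mounted at the origin on the work surface. World frame = base frame: x ahead of the robot, y to its left, z up, the work surface at z = 0. Lengths are in mm, angles in degrees, forces in N, time in s.
With the tool pointing down it reaches from about 300 to 850 mm from the base axis. Payload 4.2 kg.
Tool frame: the origin (TCP) lies midway between the tips of the shut fingers; the grasp point (between the pads) lies 19 mm behind it; z points along the fingers, y is the line along which they close (so a half turn about z gives the same grasp; the last joint's range is limited). The gripper opens to 91 mm and grips with 3 to 60 N. Pads are 32 mm wide; open, the fingers measure 118 mm over their backs; the gripper's body (76 mm by 178 mm) begins 60 mm behind the grasp point.
Start: joints at [-68.01, 18.312, 89.639, -0, 72.044, -1.146], TCP at [225.932, -528.773, 180.576] pointing down, gripper open.
Joint ranges: [-177.97, 177.97], [-48.28, 115.42], [12.27, 149.76], [-77.06, 257.06], [2.81, 150.46], [-146.56, 146.56]. Speed limits (degrees/s): [147.25, 147.25, 180, 180, 180, 180].

INTERFACE

Orientations are given as [roll, pitch, yaw] about the fixed x, y, z axes, in that order (R = Rz(yaw) Ry(pitch) Rx(roll)).
In Python, from workcell import state, grab_frame, camera_model, workorder gives the robot as it stands.
- The arm moves only by the tool carry_out, never from a script. Its argument "commands" is a list of rows, each a list of 7 numbers: the turn, a rotation vector about the tool's x, y, z in degrees, then the shift along the tool's x, y, z in mm, then the opening, from -1 (shut) to 1 (fully open). In form: [[ax, ay, az, dx, dy, dz, hand], ...]. A call has 1 to 20 rows; each row is the pose to reach, as a shift and turn from the pose commanded when the call began, along the tool's axes at that moment; what a row does not reach only later rows make up. A row lasts 1/10 s, in which the tool goes at most 50 mm and 8.59 degrees, less where a joint would pass 70% of its speed; a pose out of reach is approached as far as the arm can. A call with a gripper value outside its range is refused whole. The fingers move at their own pace and stop on an object; "force" is the grip in N (left out, the last holds). Time passes only in rows, so rows that repeat a pose let the fingers close. It gives the time, the measured TCP pose, the force, the opening and the grip force at its end, in the units of the state.
- state(): the state, without advancing time (a new reading comes with each control period).
- grab_frame(name): name is "scene" or "top" or "wrist"; returns the picture (384x512x3 uint8, red, green, blue); there is no depth.
- camera_model(name): a dict with "fx", "fy", "cx", "cy" (pixels), "origin" and "rotation" of the camera in the world; the wrist camera has in their place "mount" (4x4, takes a point from camera to tool coordinates, whose origin is the TCP and whose axes are the flange's). Camera axes: x right, y up, looking along -z (the intrinsics and any distortion apply to the point x, -y, -z); pixel columns grow to the right and rows downward; lengths in mm; the calibration is good to about 2 mm. The wrist camera is an equidistant fisheye: a pixel r from the principal point sees the ray r / f radians off the axis. A picture is of the moment at which its call begins: read the wrist's pose just before it. camera_model takes no time and is no camera call.
- workorder.job_done(): hands the job in; it is judged then, once.
The state is a dict: "time_s": time; "qpos": joint angles; "qvel": joint speeds; "effort": joint torques, N m; "ee_pos": TCP position; "ee_rot": TCP orientation; "force": force on the tool from outside, world axes, zero at the start; "torque": the same for the moment, N m; "gripper_width": finger opening in mm; "gripper_force": force on a finger pad.
Only numpy, scipy, OpenCV 4.12 (cv2) and the standard library are available. Lean on these libraries where they do the work, as an engineer would, in place of code of your own. Each camera call takes 0.05 s, during which the arm holds its last target. There are 200 camera calls.

TASK

Two white bottles have fallen over in the long wooden tray on the stained-glass bench. Stand both of them upright again on their feet in the tray, and leave the tin, the jar and the solder spool standing where they are.

Things in the scene. Friction and masses are not known exactly. Their poses are not given: they have to be found in the camera images.
- bottle_a: White plastic bottle, black screw cap, lying on its side along the tray at the start. 140 mm tall; square body 44 x 44 mm from the foot to 104 mm, round neck 24 mm wide, cap 28 mm in diameter from 118 to 140 mm. About 0.16 kg. Origin at its middle, on its axis 70 mm above the flat foot; z axis along the bottle from foot to cap. Its twin is bottle_b.
- bottle_b: White plastic bottle, black screw cap, lying on its side along the tray at the start. 140 mm tall; square body 44 x 44 mm from the foot to 104 mm, round neck 24 mm wide, cap 28 mm in diameter from 118 to 140 mm. About 0.16 kg. Origin at its middle, on its axis 70 mm above the flat foot; z axis along the bottle from foot to cap. Its twin is bottle_a.
- tray: Shallow wooden tray fixed to the bench, holding bottles and tins in single file. Inside 140 mm (x) by 720 mm (y, the length of the lane). Flat floor 10 mm above the bench; battens 15 mm wide all round rise 8 mm above that floor. Origin at the centre of its underside on the bench, x across the lane, y along it, z up.
- flux_tin: Low grey metal tin, 78 mm in diameter, 45 mm high; stands in the tray as a neighbour, to be left where it is. Origin at the centre of its underside, z up.
- solder_spool: Spool of solder standing on its flange, black flanges 68 mm in diameter, 48 mm high; stands in the tray as a neighbour, to be left where it is. Origin at the centre of its underside, z up.
- wax_jar: Low amber glass jar with a white lid, 68 mm in diameter, 48 mm high; stands in the tray as a neighbour, to be left where it is. Origin at the centre of its underside, z up.
Mind the look-alikes: they are no part of the job. Leave any yellow look-alike of the bottle_b alone.

How it is judged:
By the outcome, as a careful person would: the job done as asked, in the order asked, and still so for the second after the job is handed in, with the robot touching nothing.
It also fails if it takes over 58 s, if anything falls off the work surface, if the arm or the gripper's body presses on something with over 40 N, if the wrist force passes 120 N, or if a joint passes its speed limit or range.

## Working session

There is one attempt and no reset: what is moved stays moved. The work goes in short steps, Python scripts to look and compute and a tool call to move; the robot and the scene stay as the last step left them, time stands still between calls to the robot, and variables do not carry over. Pictures are saved under pics/ and viewed, at most 10 in all, crops included, and the job is handed in when it is done.

Besides the shell and the picture viewer there is one more tool, called as name(argument=value, ...), one argument or row to a line, values as JSON. carry_out: Moves the arm, as the interface text tells. Its arguments: {"type":"object","properties":{"commands":{"type":"array"},"force":{"type":"number"}},"required":["commands"]}

```bash
mkdir -p pics; ls; python3 - <<'E'
from workcell import state, grab_frame, camera_model
import cv2,numpy as np
s=state();print(s)
for n in("scene","top","wrist"):
    print(n,camera_model(n))
a=grab_frame("scene");b=grab_frame("top")
cv2.imwrite("pics/s0.png",a[...,::-1]);cv2.imwrite("pics/t0.png",b[...,::-1])
E
```

```text
pics
{'time_s': 0.0, 'qpos': array([-6.80115197e+01,  1.83516992e+01,  8.97072806e+01, -1.59129480e-03,
        7.20409915e+01, -1.14332379e+00]), 'qvel': array([-0.04705704, -0.0262176 ,  0.08064012,  0.05956701,  0.05487655,
        0.15928047]), 'effort': array([ 1.00906240e-03, -4.12463343e+01, -2.31974959e+01,  7.28134881e-02,
        4.57231072e-02, -1.60373229e-04]), 'ee_pos': array([ 225.6949916 , -528.25011559,  179.71379997]), 'ee_rot': array([-1.79900018e+02, -4.82167698e-04,  2.31322956e+01]), 'force': array([0.14487079, 1.06118068, 0.45434296]), 'torque': array([ 0.01318852, -0.01748316,  0.01059793]), 'gripper_force': 0.0, 'gripper_width': 91.0566031740073}
scene {'fx': 386.45806322630284, 'fy': 386.45806322630284, 'cx': 252.04446517603765, 'cy': 197.30299798289158, 'origin': array([872.06090617, 757.06249701, 912.13416551]), 'rotation': array([ 42.90380605,  -0.19876406, 152.74114029])}
top {'fx': 392.9637479922137, 'fy': 392.9637479922137, 'cx': 253.01670375276623, 'cy': 186.64405043708956, 'origin': array([ 377.29639761,   39.17742137, 1259.91044181]), 'rotation': array([  6.03826836,   0.1435691 , -91.14965001])}
wrist {'fx': 297.3186396354542, 'fy': 297.3186396354542, 'cx': 261.0025554245251, 'cy': 191.09974713925433, 'mount': array([[-4.39860628e-04,  9.64480616e-01,  2.64153267e-01,
         7.47539568e+01],
       [ 9.99998472e-01,  8.71134270e-04, -1.51552985e-03,
         9.82792939e-02],
       [-1.69181213e-03,  2.64152196e-01, -9.64479525e-01,
        -2.03908237e+02],
       [ 0.00000000e+00,  0.00000000e+00,  0.00000000e+00,
         1.00000000e+00]])}
```

View pics/s0.png

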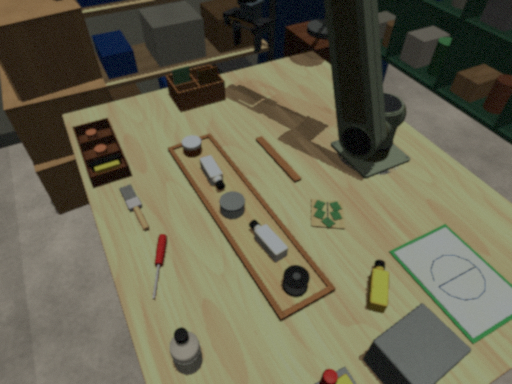

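View pics/t0.png

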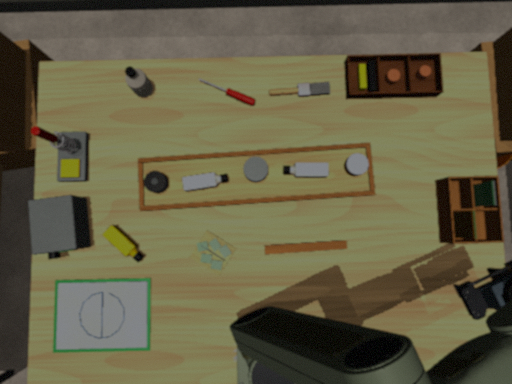

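The bottles to stand up are the white ones in the tray: A' at top (205,181), cap right at (224,178), and B' at top (312,170), cap left at (287,170). The yellow twin at top (122,241) lies outside the tray, and the round bottle at (139,80) already stands on the bench, so neither belongs to the job. I'll confirm with a crop while measuring.

```bash
cat > h.py <<'E'
import numpy as np,cv2
from scipy.spatial.transform import Rotation as R
from workcell import state, grab_frame, camera_model
def ray(cam,px,z):
    c=camera_model(cam);M=R.from_euler('xyz',c['rotation'],degrees=True).as_matrix()
    px=np.atleast_2d(px).astype(float)
    d=np.c_[(px[:,0]-c['cx'])/c['fx'],-(px[:,1]-c['cy'])/c['fy'],-np.ones(len(px))]@M.T
    o=np.array(c['origin']);return (o+d*((z-o[2])/d[:,2])[:,None])[:,:2]
def wray(px,z,s):
    c=camera_model('wrist');px=np.atleast_2d(px).astype(float)
    u=(px[:,0]-c['cx'])/c['fx'];v=(px[:,1]-c['cy'])/c['fy'];t=np.hypot(u,v)+1e-9
    d=np.c_[np.sin(t)*u/t,-np.sin(t)*v/t,-np.cos(t)]
    T=np.eye(4);T[:3,:3]=R.from_euler('xyz',s['ee_rot'],degrees=True).as_matrix();T[:3,3]=s['ee_pos']
    T=T@c['mount'];d=d@T[:3,:3].T;o=T[:3,3];return (o+d*((z-o[2])/d[:,2])[:,None])[:,:2]
E
python3 - <<'E'
from h import *
im=cv2.imread("pics/t0.png");h=cv2.cvtColor(im,cv2.COLOR_BGR2HSV)
roi=np.zeros(im.shape[:2],np.uint8);roi[148:205,145:370]=1
for nm,m in(("white",(h[...,1]<70)&(h[...,2]>125)),("dark",h[...,2]<60),("gray",(h[...,1]<60)&(h[...,2]>70)&(h[...,2]<=125))):
    n,l,st,c=cv2.connectedComponentsWithStats((m&(roi>0)).astype(np.uint8))
    for i in range(1,n):
        if st[i,4]>25:
            r=cv2.minAreaRect(np.argwhere(l==i)[:,::-1].astype(np.float32))
            print(nm,st[i],c[i].round(1),"rect",np.round(cv2.boxPoints(r),1).tolist(),"w54",ray("top",cv2.boxPoints(r),54 if nm=="white" else 24).round(0).tolist(), "c",ray("top",c[i],50).round(0))
print("tray corners",ray("top",[[140,158],[143,209],[370,144],[374,194]],18).round(0).tolist())
cv2.imwrite("pics/t0c.png",cv2.resize(im[135:215,130:385],None,fx=3.1,fy=3.1,interpolation=cv2.INTER_CUBIC))
E
```

```text
white [348 153  20  21 343] [357.4 163. ] rect [[348.0, 153.0], [367.0, 153.0], [367.0, 173.0], [348.0, 173.0]] w54 [[604.0, -258.0], [603.0, -317.0], [540.0, -314.0], [541.0, -255.0]] c [[ 573. -287.]]
white [291 162  38  14 443] [311.2 168.1] rect [[291.0, 162.0], [328.0, 162.0], [328.0, 175.0], [291.0, 175.0]] w54 [[579.0, -80.0], [577.0, -195.0], [536.0, -193.0], [539.0, -79.0]] c [[ 560. -142.]]
white [182 172  38  18 421] [199.1 180.6] rect [[180.89999389648438, 176.0], [218.0, 170.6999969482422], [219.89999389648438, 184.0], [182.8000030517578, 189.3000030517578]] w54 [[543.0, 262.0], [557.0, 147.0], [515.0, 142.0], [501.0, 257.0]] c [[527. 206.]]
dark [284 166   6   8  44] [286.4 169.7] rect [[284.0, 166.0], [289.0, 166.0], [289.0, 173.0], [284.0, 173.0]] w54 [[572.0, -60.0], [572.0, -76.0], [549.0, -75.0], [550.0, -60.0]] c [[556. -65.]]
dark [145 171  23  22 366] [156.2 181.7] rect [[141.89999389648438, 187.3000030517578], [148.10000610351562, 168.6999969482422], [170.3000030517578, 176.10000610351562], [164.10000610351562, 194.6999969482422]] w54 [[513.0, 391.0], [572.0, 3
[... 765 characters left out ...]
542.0, -305.0], [527.0, -280.0]] c [[ 562. -264.]]
gray [290 163  37  14  98] [304.2 173.2] rect [[287.70001220703125, 172.6999969482422], [292.20001220703125, 161.5], [326.29998779296875, 175.10000610351562], [321.8999938964844, 186.3000030517578]] w54 [[550.0, -71.0], [586.0, -87.0], [540.0, -194.0], [505.0, -178.0]] c [[ 544. -120.]]
gray [184 172  37  19  98] [207.  183.9] rect [[183.60000610351562, 189.3000030517578], [216.89999389648438, 169.6999969482422], [223.3000030517578, 180.6999969482422], [190.0, 200.1999969482422]] w54 [[504.0, 259.0], [564.0, 153.0], [529.0, 133.0], [469.0, 239.0]] c [[517. 182.]]
tray corners [[608.0, 400.0], [445.0, 389.0], [639.0, -339.0], [477.0, -343.0]]
```

View pics/t0c.png

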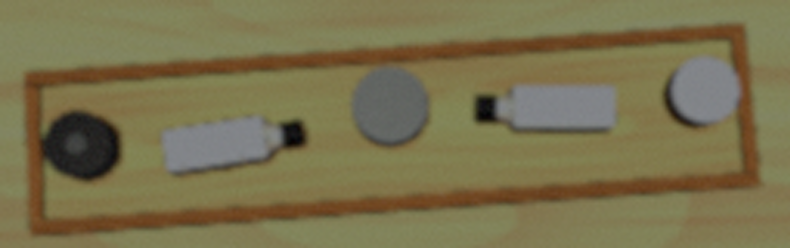

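The crop shows two identical white bottles, both lying in the tray, either side of the tin: left bottle crop (215,143) with its cap at (292,134), right bottle crop (560,107) with its cap at (486,108). The spool is at (80,145), the tin at (390,105) and the jar at (703,92). I'll start with the right one.

```bash
cat >> h.py <<'E'
def pose(a,t,g,back=0,sx=1):
    a=np.r_[np.array(a,float),0];a/=np.linalg.norm(a);t=np.radians(t);Z=np.array([0,0,1.])
    z=-np.sin(t)*a-np.cos(t)*Z;x=sx*(np.cos(t)*a-np.sin(t)*Z)
    return np.c_[x,np.cross(z,x),z],np.array(g,float)+z*(19-back)
def cur():
    s=state();return R.from_euler('xyz',s['ee_rot'],degrees=True).as_matrix(),s['ee_pos']
def rel(P,C):
    return np.r_[R.from_matrix(C[0].T@P[0]).as_rotvec(degrees=True),C[0].T@(P[1]-C[1])].round(1).tolist()
E
python3 - <<'E'
from h import *
C=cur();g=[558,-125,38];a=[2,128]
P=pose(a,35,g,130)
up=(C[0],C[1]+[0,0,60])
print(rel(up,C),rel(P,C),P[1])
E
```

```text
[0.0, 0.0, 0.0, 0.0, -0.1, -60.0] [-20.2, -31.1, -63.8, 489.9, -298.4, 51.4] [558.99467522 -61.34078599 128.92587692]
```

carry_out(
  commands=[
    [0, 0, 0, 0, 0, -50, 0.5],
    [-10, -15, -32, 245, -149, -30, 0.5],
    [-10, -15, -32, 245, -149, -30, 0.5],
    [-10, -15, -32, 245, -149, -30, 0.5],
    [-10, -15, -32, 245, -149, -30, 0.5],
    [-10, -15, -32, 245, -149, -30, 0.5],
    [-10, -15, -32, 245, -149, -30, 0.5],
    [-20.2, -31.1, -63.8, 490, -298.5, 51, 0.5],
    [-20.2, -31.1, -63.8, 490, -298.5, 51, 0.5],
    [-20.2, -31.1, -63.8, 490, -298.5, 51, 0.5],
    [-20.2, -31.1, -63.8, 490, -298.5, 51, 0.5],
    [-20.2, -31.1, -63.8, 490, -298.5, 51, 0.5],
    [-20.2, -31.1, -63.8, 490, -298.5, 51, 0.5],
    [-20.2, -31.1, -63.8, 490, -298.5, 51, 0.5],
    [-20.2, -31.1, -63.8, 490, -298.5, 51, 0.5],
    [-20.2, -31.1, -63.8, 490, -298.5, 51, 0.5],
    [-20.2, -31.1, -63.8, 490, -298.5, 51, 0.5],
  ],
  force=25,
)

```text
time_s: 1.8
ee_pos: [558.5, -63.0, 130.2]
ee_rot: [180.0, 35.1, 89.0]
force: [0.1, 0.4, 0.1]
gripper_width: 68.3
gripper_force: 0.0
```

```bash
python3 - <<'E'
from h import *
s=state();C=cur();print(s['time_s'],s['ee_pos'],s['ee_rot'],s['qpos'].round(),s['gripper_width'])
P=pose([2,128],35,[558,-125,38],0);print(rel(P,C))
im=grab_frame("wrist");cv2.imwrite("pics/w1.png",im[...,::-1])
E
```

```text
1.8 [558.46715038 -63.04266817 130.20125323] [179.95415133  35.12671845  88.98259736] [ 14.  24.  98. -36.  71.  31.] 68.29213756188469
[-0.0, 0.1, -0.1, 2.4, 0.6, 130.1]
```

View pics/w1.png

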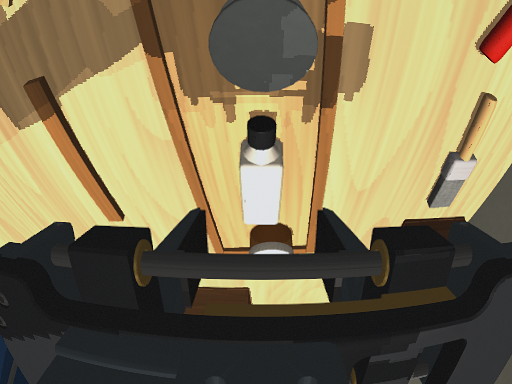

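The wrist view shows the bottle at (262,185), cap up at (262,130), centred between the fingers (tips near 195 and 330). The foot edge is at row ~222. The grasp is lined up, so I'll go in, close and lift.

```bash
python3 - <<'E'
from h import *
s=state();print(wray([[262,223],[262,165],[243,200],[282,200]],54,s).round(1))
print(wray([[262,132]],40,s).round(1))
E
```

```text
[[ 557.9 -189.1]
 [ 559.5  -88.3]
 [ 537.7 -142.7]
 [ 580.7 -143.6]]
[[560. -59.]]
```

carry_out(
  commands=[
    [0, 0, 0, 0, 0.5, 30, 0.5],
    [0, 0, 0, 0.5, 0.5, 60, 0.5],
    [0, 0, 0, 1, 0.5, 90, 0.5],
    [0, 0, 0, 2, 0.5, 105, 0.5],
    [0, 0, 0, 2, 0.5, 118, 0.5],
    [0, 0, 0, 2, 0.5, 126, 0.5],
    [0, 0, 0, 2, 0.5, 129.5, 0.5],
    [0, 0, 0, 2, 0.5, 129.5, 0.5],
    [0, 0, 0, 2, 0.5, 129.5, 0.5],
  ],
)

```text
time_s: 2.75
ee_pos: [559.3, -134.3, 23.1]
ee_rot: [179.9, 35.1, 89.1]
force: [0.5, 0.1, -0.6]
gripper_width: 68.4
gripper_force: 0.0
```

carry_out(
  commands=[
    [0, 0, 0, 0, 0, 0, -0.2],
    [0, 0, 0, 0, 0, 0, -0.2],
    [0, 0, 0, 0, 0, 0, -0.2],
    [0, 0, 0, 0, 0, 0, -0.2],
    [0, 0, 0, 0, 0, 0, -0.2],
    [0, 0, 0, 0, 0, 0, -0.2],
    [0, 0, 0, 0, 0, 0, -0.2],
    [0, 0, 0, -6, 0, -8, -0.2],
    [0, 0, 0, -17, 0, -25, -0.2],
    [0, 0, 0, -32, 0, -45, -0.2],
    [0, 0, 0, -46, 0, -66, -0.2],
    [0, 0, 0, -57, 0, -82, -0.2],
    [0, 0, 0, -63, 0, -90, -0.2],
    [0, 0, 0, -63, 0, -90, -0.2],
    [0, 0, 0, -63, 0, -90, -0.2],
  ],
  force=25,
)

```text
time_s: 4.25
ee_pos: [558.1, -134.3, 131.6]
ee_rot: [-179.9, 35.1, 89.1]
force: [0.4, -0.0, -1.6]
gripper_width: 43.8
gripper_force: 24.9
```

```bash
python3 - <<'E'
from h import *
C=cur();s=state();print(s['ee_pos'],s['ee_rot'],s['qpos'].round(),s['gripper_width'],s['gripper_force'],s['force'])
for t in (35,10,-20,-55):print(t,rel(pose([2,128],t,[559,-125,148]),C))
E
```

```text
[ 558.07202904 -134.34083352  131.61651847] [-179.93522507   35.10508332   89.13766529] [  7.  23. 100. -38.  67.  26.] 43.817109974155365 24.92291897535324 [ 0.38039422 -0.04644566 -1.61105202]
35 [-0.0, 0.1, 0.0, -1.7, 0.8, 0.2]
10 [-0.1, 25.1, 0.0, 6.3, 0.8, -1.6]
-20 [-0.1, 55.1, 0.0, 13.8, 0.8, -7.9]
-55 [-0.1, 90.1, -0.0, 17.2, 0.8, -18.8]
```

carry_out(
  commands=[
    [0, 6, 0, 0, 0, 0, -0.2],
    [0, 12, 0, 2, 0, 0, -0.2],
    [0, 18, 0, 4, 0, 0, -0.2],
    [0, 25, 0, 6, 0, -1.5, -0.2],
    [0, 32, 0, 8, 0, -3, -0.2],
    [0, 39, 0, 10, 0, -5, -0.2],
    [0, 46, 0, 12, 0, -6, -0.2],
    [0, 53, 0, 13.5, 0, -8, -0.2],
    [0, 60, 0, 14.5, 0, -9.5, -0.2],
    [0, 67, 0, 15.5, 0, -12, -0.2],
    [0, 74, 0, 16, 0, -14, -0.2],
    [0, 81, 0, 17, 0, -16, -0.2],
    [0, 87, 0, 17, 0, -18, -0.2],
    [0, 90, 0, 17, 0, -19, -0.2],
    [0, 90, 0, 17, 0, -19, -0.2],
    [0, 90, 0, 17, 0, -19, -0.2],
  ],
)

```text
time_s: 5.85
ee_pos: [558.6, -109.5, 136.9]
ee_rot: [-179.8, -54.9, 88.9]
force: [0.9, -0.3, -1.0]
gripper_width: 43.6
gripper_force: 24.9
```

```bash
python3 - <<'E'
from h import *
C=cur();s=state();print(s['ee_pos'],s['ee_rot'],s['qpos'].round(),s['gripper_width'],s['force'])
print("down1mm",C[0].T@[0,0,-1], "target",rel(pose([2,128],-55,[559,-125,78]),C))
im=np.hstack([cv2.resize(grab_frame("scene")[90:330,130:390],None,fx=1.5,fy=1.5),cv2.resize(grab_frame("top")[120:360,180:440],None,fx=1.5,fy=1.5)])
cv2.imwrite("pics/s2.png",im[...,::-1])
E
```

```text
[ 558.62642314 -109.53956547  136.91923862] [-179.80034655  -54.86572306   88.94748691] [-38.  38.  87.  41.  94. -49.] 43.59557838426711 [ 0.93475938 -0.34269095 -0.96225003]
down1mm [-0.81780558  0.00200537  0.57549111] target [-0.1, 0.1, -0.1, -57.0, 0.8, 40.3]
```

View pics/s2.png

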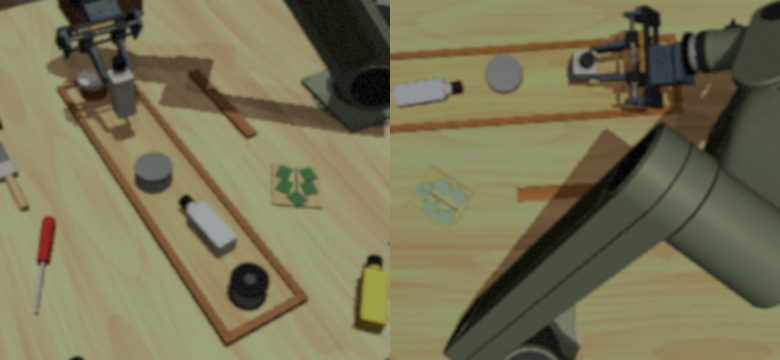

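The bottle hangs upright above the lane (scene half, (122,90)), clear of the jar at (92,85) and the tin at (153,172). Lowering.

carry_out(
  commands=[
    [0, 0, 0, -10, 0, 7, -0.2],
    [0, 0, 0, -23, 0, 16, -0.2],
    [0, 0, 0, -35, 0, 24.5, -0.2],
    [0, 0, 0, -44, 0, 31, -0.2],
    [0, 0, 0, -49, 0, 34.5, -0.2],
    [0, 0, 0, -51.5, 0, 36.2, -0.2],
    [0, 0, 0, -51.5, 0, 36.2, -0.2],
    [0, 0, 0, -51.5, 0, 36.2, -0.2],
  ],
)

```text
time_s: 6.75
ee_pos: [559.3, -109.7, 75.5]
ee_rot: [179.9, -54.9, 89.2]
force: [0.0, -0.2, -1.2]
gripper_width: 43.4
gripper_force: 24.9
```

carry_out(
  commands=[
    [0, 0, 0, -1.5, 0, 1, -0.2],
    [0, 0, 0, -3, 0, 2, -0.2],
    [0, 0, 0, -3, 0, 2, -0.2],
    [0, 0, 0, -3, 0, 2, -0.2],
  ],
)

```text
time_s: 7.15
ee_pos: [559.0, -109.6, 71.6]
ee_rot: [180.0, -54.9, 89.1]
force: [-0.7, 0.1, -1.6]
gripper_width: 43.3
gripper_force: 24.9
```

carry_out(
  commands=[
    [0, 0, 0, -0.8, 0, 0.6, -0.2],
    [0, 0, 0, -1.6, 0, 1.2, -0.2],
    [0, 0, 0, -1.6, 0, 1.2, -0.2],
    [0, 0, 0, -1.6, 0, 1.2, -0.2],
  ],
)

```text
time_s: 7.55
ee_pos: [559.1, -109.6, 70.3]
ee_rot: [179.9, -54.9, 89.2]
force: [-1.0, -2.0, 2.6]
gripper_width: 43.6
gripper_force: 24.9
```

carry_out(
  commands=[
    [0, 0, 0, -0.8, 0, 0.6, -0.2],
    [0, 0, 0, -1.6, 0, 1.2, -0.2],
    [0, 0, 0, -1.6, 0, 1.2, -0.2],
    [0, 0, 0, -1.6, 0, 1.2, -0.2],
  ],
)

```text
time_s: 7.95
ee_pos: [559.0, -109.5, 70.2]
ee_rot: [179.8, -55.0, 89.3]
force: [-3.0, -4.7, 10.3]
gripper_width: 43.3
gripper_force: 25.0
```

Contact at 10 N, so the foot is down. I'll ease back slightly, release, and retreat along the tool.

carry_out(
  commands=[
    [0, 0, 0, 1.2, 0, -0.8, -0.2],
    [0, 0, 0, 1.2, 0, -0.8, -0.2],
    [0, 0, 0, 1.2, 0, -0.8, 0.1],
    [0, 0, 0, 1.2, 0, -0.8, 0.3],
    [0, 0, 0, 1.2, 0, -0.8, 0.5],
    [0, 0, 0, 1.2, 0, -0.8, 0.5],
    [0, 0, 0, 1.2, 0, -0.8, 0.5],
    [0, 0, 0, 1, 0, -10, 0.5],
    [0, 0, 0, 1, 0, -25, 0.5],
    [0, 0, 0, 1, 0, -45, 0.5],
    [0, 0, 0, 1, 0, -70, 0.5],
    [0, 0, 0, 1, 0, -95, 0.5],
    [0, 0, 0, 1, 0, -120, 0.5],
    [0, 0, 0, 1, 0, -140, 0.5],
    [0, 0, 0, 1, 0, -150, 0.5],
    [0, 0, 0, 1, 0, -150, 0.5],
  ],
)

```text
time_s: 9.55
ee_pos: [557.3, -233.4, 155.4]
ee_rot: [179.8, -54.8, 89.2]
force: [-0.1, -0.3, 0.4]
gripper_width: 68.6
gripper_force: 0.0
```

```bash
python3 - <<'E'
from h import *
C=cur();print(C[1])
a=[15,-129];u=np.array(a)/np.linalg.norm(a);g=np.array([522,258])+70*u;g=[*g,38]
up=(C[0],C[1]+[0,0,130]);print("up",rel(up,C))
v=pose(a,0,[450,0,260],0,-1);print("via",rel(v,C))
P=pose(a,35,g,130,-1);print("pre",rel(P,C),P[1],g)
im=np.hstack([cv2.resize(grab_frame("scene")[90:330,130:390],None,fx=1.5,fy=1.5),cv2.resize(grab_frame("top")[120:360,180:440],None,fx=1.5,fy=1.5)])
cv2.imwrite("pics/s3.png",im[...,::-1])
E
```

```text
[ 557.29738086 -233.40515156  155.41072011]
up [0.0, 0.0, 0.0, 106.2, 0.3, -75.0]
via [3.7, -54.7, -7.0, 203.7, -111.1, 139.6]
pre [5.5, -19.7, -5.3, 185.1, -26.0, 307.9] [537.43865141 125.22759786 128.92587692] [np.float64(530.0850600722194), np.float64(188.46848337891225), 38]
```

View pics/s3.png

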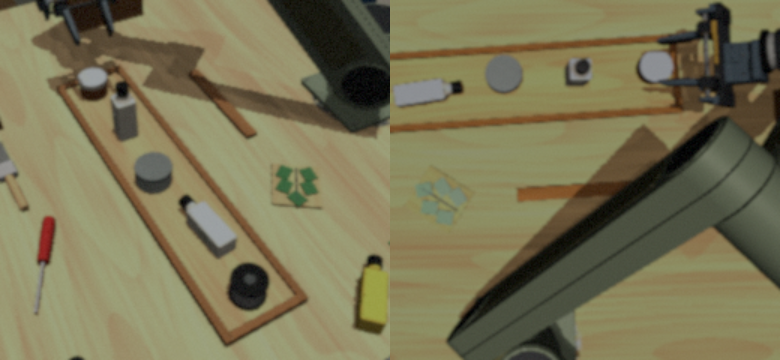

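The first bottle stands at (124,115) in the scene half, with the tin, jar and spool untouched. Moving to the second.

carry_out(
  commands=[
    [0, 0, 0, 53, 0, -38, 0.5],
    [0, 0, 0, 106, 0, -75, 0.5],
    [0, 0, 0, 106, 0, -75, 0.5],
    [3.7, -54.7, -7, 204, -111, 140, 0.5],
    [3.7, -54.7, -7, 204, -111, 140, 0.5],
    [3.7, -54.7, -7, 204, -111, 140, 0.5],
    [3.7, -54.7, -7, 204, -111, 140, 0.5],
    [3.7, -54.7, -7, 204, -111, 140, 0.5],
    [3.7, -54.7, -7, 204, -111, 140, 0.5],
    [3.7, -54.7, -7, 204, -111, 140, 0.5],
    [3.7, -54.7, -7, 204, -111, 140, 0.5],
    [3.7, -54.7, -7, 204, -111, 140, 0.5],
  ],
)

```text
time_s: 10.85
ee_pos: [449.1, 2.6, 240.5]
ee_rot: [-179.9, -0.2, 96.8]
force: [0.5, -0.1, 0.7]
gripper_width: 68.4
gripper_force: 0.0
```

```bash
python3 - <<'E'
from h import *
C=cur();s=state();print(C[1],s['ee_rot'],s['qpos'].round())
P=pose([15,-129],35,[530,188.5,38],130,-1);print("pre",rel(P,C))
E
```

```text
[449.08285894   2.57508129 240.45526785] [-1.79890787e+02 -1.61438198e-01  9.68259826e+01] [-1.  5. 98.  0. 77. -8.]
pre [-0.2, 34.8, 0.2, 111.0, 102.4, 111.6]
```

carry_out(
  commands=[
    [0, 12, 0, 40, 36, 35, 0.5],
    [0, 20, 0, 75, 68, 65, 0.5],
    [0, 28, 0, 100, 92, 95, 0.5],
    [-0.2, 34.8, 0.2, 111, 102.4, 111.6, 0.5],
    [-0.2, 34.8, 0.2, 111, 102.4, 111.6, 0.5],
    [-0.2, 34.8, 0.2, 111, 102.4, 111.6, 0.5],
    [-0.2, 34.8, 0.2, 111, 102.4, 111.6, 0.5],
    [-0.2, 34.8, 0.2, 111, 102.4, 111.6, 0.5],
  ],
)

```text
time_s: 11.65
ee_pos: [538.8, 124.2, 132.3]
ee_rot: [179.5, -34.8, 96.8]
force: [0.2, -0.8, 0.5]
gripper_width: 68.6
gripper_force: 0.0
```

```bash
python3 - <<'E'
from h import *
C=cur();s=state();print(C[1],s['ee_rot'],s['qpos'].round())
P=pose([15,-129],35,[530,188.5,38],0,-1);print("grasp",rel(P,C))
im=grab_frame("wrist");cv2.imwrite("pics/w2.png",im[...,::-1])
E
```

```text
[538.84317426 124.17167509 132.27824945] [179.53217992 -34.7794884   96.76467943] [-10.  23. 100.  35.  71. -32.]
grasp [0.4, 0.2, 0.1, -0.4, -2.3, 133.5]
```

View pics/w2.png

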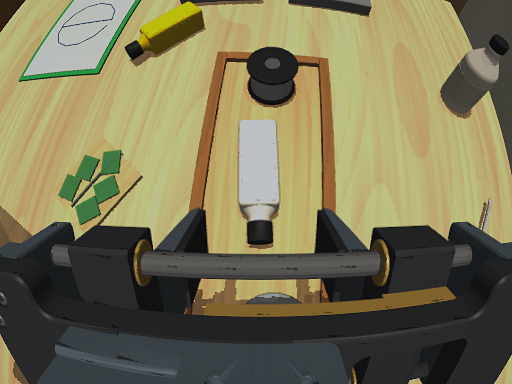

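The second bottle is at (258,165), foot at row 120, cap at (260,232), between the fingers. I'll check the numbers before going in.

```bash
python3 - <<'E'
from h import *
s=state();print(wray([[258,120],[240,160],[279,160],[258,208]],54,s).round(1))
E
```

```text
[[521.3 255.6]
 [508.1 202.7]
 [549.7 207.5]
 [533.5 151.9]]
```

carry_out(
  commands=[
    [0, 0, 0, 0, -1, 30, 0.5],
    [0, 0, 0, 0, -1.5, 60, 0.5],
    [0, 0, 0, 0, -1.5, 90, 0.5],
    [0, 0, 0, 0, -1.5, 107, 0.5],
    [0, 0, 0, 0, -1.5, 120, 0.5],
    [0, 0, 0, 0, -1.5, 129, 0.5],
    [0, 0, 0, 0, -1.5, 131, 0.5],
    [0, 0, 0, 0, -1.5, 131, 0.5],
    [0, 0, 0, 0, -1.5, 131, 0.5],
  ],
)

```text
time_s: 12.6
ee_pos: [529.2, 198.3, 22.7]
ee_rot: [179.8, -34.9, 96.6]
force: [0.7, -0.4, 0.8]
gripper_width: 68.2
gripper_force: 0.0
```

carry_out(
  commands=[
    [0, 0, 0, 0, 0, 0, -0.2],
    [0, 0, 0, 0, 0, 0, -0.2],
    [0, 0, 0, 0, 0, 0, -0.2],
    [0, 0, 0, 0, 0, 0, -0.2],
    [0, 0, 0, 0, 0, 0, -0.2],
    [0, 0, 0, 0, 0, 0, -0.2],
    [0, 0, 0, 0, 0, 0, -0.2],
    [0, 0, 0, 6, 0, -8, -0.2],
    [0, 0, 0, 17, 0, -25, -0.2],
    [0, 0, 0, 32, 0, -45, -0.2],
    [0, 0, 0, 46, 0, -66, -0.2],
    [0, 0, 0, 57, 0, -82, -0.2],
    [0, 0, 0, 63, 0, -90, -0.2],
    [0, 0, 0, 63, 0, -90, -0.2],
    [0, 0, 0, 63, 0, -90, -0.2],
  ],
  force=25,
)

```text
time_s: 14.1
ee_pos: [527.7, 198.7, 131.1]
ee_rot: [180.0, -34.9, 96.5]
force: [-0.7, -0.3, -1.1]
gripper_width: 43.4
gripper_force: 24.9
```

```bash
python3 - <<'E'
from h import *
C=cur();s=state();print(s['qpos'].round(),s['gripper_width'],s['force'])
for t in (35,10,-20,-55):print(t,rel(pose([15,-129],t,[530,188.5,148],0,-1),C))
E
```

```text
[ -2.  22. 102.  38.  67. -28.] 43.44317067350144 [-0.67577552 -0.26072673 -1.1496406 ]
35 [0.1, 0.1, -0.1, 1.2, 1.1, -0.9]
10 [0.1, -24.9, -0.1, -6.9, 1.1, -2.6]
-20 [0.0, -54.9, -0.1, -14.4, 1.2, -8.9]
-55 [-0.0, -89.9, -0.1, -17.9, 1.2, -19.8]
```

carry_out(
  commands=[
    [0, -6, 0, 0, 0, 0, -0.2],
    [0, -12, 0, -2, 0, 0, -0.2],
    [0, -18, 0, -4, 0, 0, -0.2],
    [0, -25, 0, -6, 0, -1.5, -0.2],
    [0, -32, 0, -8, 0, -3, -0.2],
    [0, -39, 0, -10, 0, -5, -0.2],
    [0, -46, 0, -12, 0, -6, -0.2],
    [0, -53, 0, -13.5, 0, -8, -0.2],
    [0, -60, 0, -14.5, 0, -9.5, -0.2],
    [0, -67, 0, -15.5, 0, -12, -0.2],
    [0, -74, 0, -16, 0, -14, -0.2],
    [0, -81, 0, -17, 0, -16, -0.2],
    [0, -87, 0, -17, 0, -18, -0.2],
    [0, -90, 0, -17, 0, -19, -0.2],
    [0, -90, 0, -17, 0, -19, -0.2],
    [0, -90, 0, -17, 0, -19, -0.2],
  ],
)

```text
time_s: 15.7
ee_pos: [530.7, 174.2, 136.5]
ee_rot: [-179.9, 55.1, 96.5]
force: [0.8, 0.1, -1.9]
gripper_width: 43.4
gripper_force: 24.9
```

```bash
python3 - <<'E'
from h import *
C=cur();s=state();print(s['ee_pos'],s['ee_rot'],s['qpos'].round(),s['gripper_width'],s['force'])
print("down1mm",C[0].T@[0,0,-1])
im=np.hstack([cv2.resize(grab_frame("scene")[90:330,130:390],None,fx=1.5,fy=1.5),cv2.resize(grab_frame("top")[120:360,130:390],None,fx=1.5,fy=1.5)])
cv2.imwrite("pics/s4.png",im[...,::-1])
E
```

```text
[530.71442153 174.19921987 136.47819961] [-179.93168304   55.08496291   96.5423247 ] [ 43.  38.  88. -41.  94.  49.] 43.444228519665124 [ 0.8312451   0.08161127 -1.85703621]
down1mm [8.20001690e-01 6.82457946e-04 5.72360693e-01]
```

View pics/s4.png

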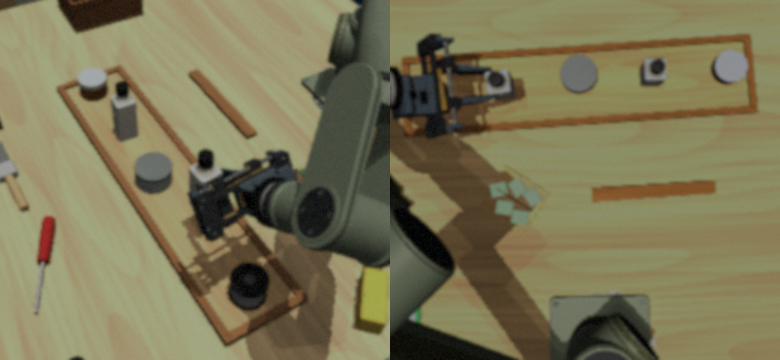

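The second bottle hangs upright (cap at (205,160) in the scene half). The spool at (248,285) is well below the hand. Lowering.

carry_out(
  commands=[
    [0, 0, 0, 10, 0, 7, -0.2],
    [0, 0, 0, 23, 0, 16, -0.2],
    [0, 0, 0, 35, 0, 24.5, -0.2],
    [0, 0, 0, 44, 0, 31, -0.2],
    [0, 0, 0, 49, 0, 34.5, -0.2],
    [0, 0, 0, 51.5, 0, 36.2, -0.2],
    [0, 0, 0, 51.5, 0, 36.2, -0.2],
    [0, 0, 0, 51.5, 0, 36.2, -0.2],
  ],
)

```text
time_s: 16.6
ee_pos: [531.5, 174.1, 75.1]
ee_rot: [179.8, 55.1, 96.3]
force: [-0.6, -0.4, -2.2]
gripper_width: 43.7
gripper_force: 24.9
```

carry_out(
  commands=[
    [0, 0, 0, 1, 0, 0.7, -0.2],
    [0, 0, 0, 2, 0, 1.4, -0.2],
    [0, 0, 0, 2, 0, 1.4, -0.2],
    [0, 0, 0, 2, 0, 1.4, -0.2],
  ],
)

```text
time_s: 17.0
ee_pos: [531.3, 174.0, 72.6]
ee_rot: [179.8, 55.1, 96.3]
force: [-0.1, 0.8, -0.9]
gripper_width: 43.8
gripper_force: 24.9
```

carry_out(
  commands=[
    [0, 0, 0, 0.8, 0, 0.6, -0.2],
    [0, 0, 0, 1.6, 0, 1.2, -0.2],
    [0, 0, 0, 1.6, 0, 1.2, -0.2],
    [0, 0, 0, 1.6, 0, 1.2, -0.2],
  ],
)

```text
time_s: 17.4
ee_pos: [531.3, 173.8, 72.5]
ee_rot: [179.7, 55.3, 96.2]
force: [-1.4, 2.5, 7.3]
gripper_width: 43.5
gripper_force: 25.0
```

Contact made. Ease back, release and retreat.

carry_out(
  commands=[
    [0, 0, 0, -1, 0, -0.7, -0.2],
    [0, 0, 0, -1, 0, -0.7, -0.2],
    [0, 0, 0, -1, 0, -0.7, 0.1],
    [0, 0, 0, -1, 0, -0.7, 0.3],
    [0, 0, 0, -1, 0, -0.7, 0.5],
    [0, 0, 0, -1, 0, -0.7, 0.5],
    [0, 0, 0, -1, 0, -0.7, 0.5],
    [0, 0, 0, -1, 0, -10, 0.5],
    [0, 0, 0, -1, 0, -25, 0.5],
    [0, 0, 0, -1, 0, -45, 0.5],
    [0, 0, 0, -1, 0, -70, 0.5],
    [0, 0, 0, -1, 0, -95, 0.5],
    [0, 0, 0, -1, 0, -120, 0.5],
    [0, 0, 0, -1, 0, -140, 0.5],
    [0, 0, 0, -1, 0, -150, 0.5],
    [0, 0, 0, -1, 0, -150, 0.5],
  ],
)

```text
time_s: 19.0
ee_pos: [517.3, 297.3, 157.7]
ee_rot: [179.7, 55.0, 96.3]
force: [0.4, -0.5, 0.1]
gripper_width: 68.4
gripper_force: 0.0
```

```bash
python3 - <<'E'
from h import *
im=np.hstack([cv2.resize(grab_frame("scene")[90:330,130:390],None,fx=1.5,fy=1.5),cv2.resize(grab_frame("top")[120:360,130:390],None,fx=1.5,fy=1.5)])
cv2.imwrite("pics/s5.png",im[...,::-1])
E
```

```text
(no output)
```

View pics/s5.png

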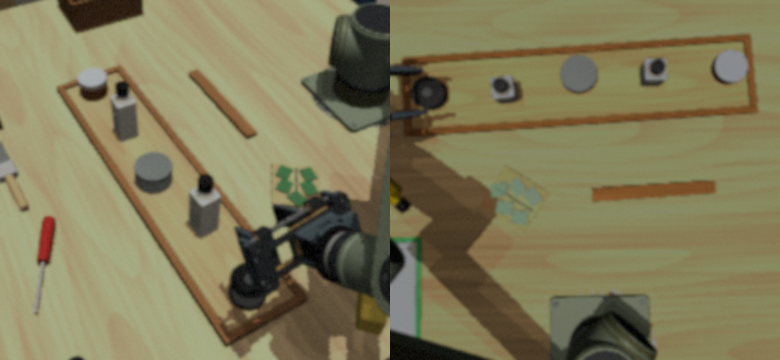

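Both bottles stand upright, at (124,115) and (204,207) in the scene half. The tin, jar and spool are unmoved and the hand is clear, so I'm handing in.

```bash
python3 -c "
from workcell import workorder
print(workorder.job_done())"
```

```text
the job is handed in; nothing more can be done
None
```

Both white bottles are standing upright in the tray, the tin, jar and spool looked unmoved in the last picture, and the job was handed in at about 19 s of the 58 s allowed (no verdict was shown).

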